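# Stack the parts trays in steps

## Task

Stack the three parts trays in alternating steps so that one can reach into each of them: the tray that lies on the bench goes on the tray screwed to the bench at the left, stepped out towards either end, and the tray from the stand goes on top, stepped back the other way so that it ends right above the screwed-down one. Each tray sits level on the rim of the one below, its feet inside that tray and its leading foot slid up to the inside of the end wall it is stepped towards, with hardly a gap. Leave the locomotive, the pliers and the tape measure where they are.

Things in the scene. Friction and masses are not known exactly. Their poses are not given: they have to be found in the camera images.
- base_tray: Fixed plywood tray at the left, two screws in its floor, open top up. All three trays alike: 56 (x) x 150 (y) mm, 37 high. Origin: centre of the plane under the feet; z out of the open top, rim at z = 37. Walls 5, floor from z = 5 to 10, inside 46 x 140. Two cross feet under the floor, z = 0 to 5, 41 (x) x 12 (y), centred at y = 34 and -34. Both ends alike.
- flat_tray: Loose tray (150 to 310 g) flat mid-bench, open top up; sizes as base_tray. Stacked, its floor lies on the rim below, feet inside with 2.5 play at each side: origin 32 above the lower tray's. Foot against the end wall below: origins 30 apart along y; beyond that the foot lands on the wall. Only weight holds it: pushing a tray hard on top of it drags it back.
- edge_tray: Loose tray (150 to 310 g; sizes, stacking as flat_tray) standing in the stand on a long side: x down, y level, open top (z) facing away from the robot. From above it can be held only across rim and floor (32 mm), at mid-length between the feet. To hold it across its 56 mm lay it down first: set on the bench by its lower edge, leaning back 45 to 50 degrees, and released, it falls onto its feet.
- stand: Fixed plywood stand: base 75 (x) x 120 (y) mm, 6 thick; two rails along y, 41 apart, tops at z = 26; the tray stands between them, its top edge at z = 62, sticking out 15 at each end. Origin: centre of the underside, on the bench; z up.
- loco: Bystander: dark red model locomotive, 37 x 179 x 45 mm (long along its y), origin at the centre of its underside. Leave alone.
- pliers: Bystander: pliers with red handles, lying flat, 42 x 147 x 10 mm (long along y), origin at the centre of the underside. Leave alone.
- tape: Bystander: yellow tape measure, 36 x 72 x 58 mm, origin at the centre of its underside. Leave alone.
There are look-alikes about, which are no part of the job. Leave any orange look-alike of the flat_tray alone.

How it is judged:
By the outcome, as a careful person would: the job done as asked, in the order asked, and still so for the second after the job is handed in, with the robot touching nothing.
It also fails if it takes over 72 s, if anything falls off the work surface, if the arm or the gripper's body presses on something with over 40 N, if the wrist force passes 120 N, or if a joint passes its speed limit or range.

## Robot

A 7-joint arm with a two-finger parallel gripper is mounted at the origin on a cart in front of the work surface, level with it; the furniture and walls round the work are solid. World frame = base frame: x ahead of the robot, y to its left, z up, the work surface at z = 0. Lengths are in m, angles in rad, forces in N, time in s.
With the tool pointing down it reaches from about 0.425 to 1.025 m from the base axis. Payload 9.4 kg.
Tool frame: the origin (TCP) lies between the finger pads; the fingertips stand arm.nose_length ahead of it and the grasp point (between the pads) lies 8 mm behind it (arm.nose_length is the distance from the TCP to the fingertips, in m); z points along the fingers, y is the line along which they close (so a half turn about z gives the same grasp; the last joint's range is limited). The gripper opens to 85 mm and grips with 20 to 120 N. Pads are 22 mm wide; open, the fingers measure 114 mm over their backs; the gripper's body (76 mm by 85 mm) begins 54 mm behind the grasp point. The pads swing forward as they close: fully open they stand 13 mm farther back than shut.
Start: joints at [1.104, 0.599, -0.003, 1.599, 0.002, 0.943, -0.08], TCP at [0.275, -0.671, 0.209] pointing down, gripper open.
Joint ranges: [-2.57, 2.57], [-0.35, 1.97], [-1.29, 1.29], [0.11, 2.56], [-1.05, 4.19], [0.11, 1.86], [-2.63, 2.63]. Speed limits (rad/s): [2.22, 2.22, 3.01, 3.01, 3.14, 3.14, 3.14].

## Interface

Orientations are given as a rotation vector (axis times angle).
In Python, from rig import sense, viewer, arm gives the robot as it stands.
- The arm moves only by the tool arm_command, never from a script. Its argument "motion" is a list of rows, each a list of 3 entries, a list of its own where there are three numbers: the shift along the tool's x, y, z in cm, then the turn, a rotation vector about the tool's x, y, z in rad, then the opening, from 0 (shut) to 1 (fully open). A call has 1 to 8 rows; each row shifts and turns the commanded pose from where the row before left it, along the tool's axes as they then stand; what a row does not reach is not made up. A row lasts 1/8 s, in which the tool goes at most 62.5 mm and 10.7 degrees, less where a joint would pass 70% of its speed; a pose out of reach is approached as far as the arm can. A call with a gripper value outside its range is refused whole. The fingers move at their own pace and stop on an object; "newtons" is the grip in N (left out, the last holds). Time passes only in rows, so rows that do not move let the fingers close. It gives the time, the measured TCP pose, the force, the opening and the grip force at its end, in the units of the state.
- sense(): the state, without advancing time (a new reading comes with each control period).
- viewer.grab_frame(name): name is "side" or "top" or "wrist"; returns the picture (400x640x3 uint8, red, green, blue); there is no depth.
- viewer.calibration(name): a dict with "K" (3x3 intrinsics, pixels), "k1" (the pictures are not rectified: a ray, as slopes to the right and down, at radius r is drawn at 1 + k1 r^2 times it, then the intrinsics apply), "T" (4x4, takes a point from camera to world coordinates); the wrist camera has in their place "T_tool_cam" (4x4, takes a point from camera to tool coordinates, whose origin is the TCP and whose axes are the flange's). Camera axes: x right, y down, z forward; pixel columns grow to the right and rows downward; lengths in m; the calibration is good to about 2 mm. A picture is of the moment at which its call begins: read the wrist's pose just before it. calibration takes no time and is no camera call.
- arm.job_done(): hands the job in; it is judged then, once.
The state is a dict: "clock": time; "q": joint angles; "qd": joint speeds; "tau": joint torques, N m; "tcp_pos": TCP position; "orientation": TCP orientation; "ft_force": force on the tool from outside, world axes, zero at the start; "moment": the same for the moment, N m; "gripper_width": opening from 0.0 (shut) to 1.0 (fully open); "grip_force": force on a finger pad.
Only numpy, scipy, OpenCV 4.12 (cv2) and the standard library are available. Lean on these libraries where they do the work, as an engineer would, in place of code of your own. Each camera call takes 0.05 s, during which the arm holds its last target. There are 200 camera calls.

## Working session

There is one attempt and no reset: what is moved stays moved. The work goes in short steps, Python scripts to look and compute and a tool call to move; the robot and the scene stay as the last step left them, time stands still between calls to the robot, and variables do not carry over. Pictures are saved under pics/ and viewed, at most 10 in all, crops included, and the job is handed in when it is done.

Besides the shell and the picture viewer there is one more tool, called after "Call:" as a command line: name --argument value ..., lists and objects as JSON in quotes. arm_command: Moves the arm, as the interface text tells. Its arguments: {"type":"object","properties":{"motion":{"type":"array","items":{"type":"array"}},"newtons":{"type":"number"}},"required":["motion"]}

```bash
ls; mkdir -p pics
python3 - <<'E'
from rig import sense, viewer, arm
import cv2,numpy as np
s=sense();print(s,arm.nose_length)
for n in ("side","top","wrist"):
    c=viewer.calibration(n);print(n,{k:np.round(v,4).tolist() for k,v in c.items()})
    f=viewer.grab_frame(n);cv2.imwrite(f"pics/{n}0.png",f[:,:,::-1])
E
```

```text
pics
{'clock': 0.0, 'q': array([ 1.10431957,  0.60014337, -0.00253486,  1.6001509 ,  0.00178255,
        0.94295212, -0.07980482]), 'qd': array([ 0.00016516, -0.00086851, -0.00354945, -0.00046133,  0.0010346 ,
        0.0016028 , -0.00022037]), 'tau': array([-2.00670879e-04, -7.76435351e+01,  1.56461611e+00, -2.58001238e+01,
        1.22651324e-02,  8.89873219e-03,  4.79501921e-06]), 'tcp_pos': array([ 0.2752606 , -0.67013009,  0.20779645]), 'orientation': array([-3.08055189e+00, -6.08140393e-01,  7.17401952e-04]), 'ft_force': array([ 0.00982336, -0.35938894, -0.38728221]), 'moment': array([-0.04062198, -0.05631912, -0.00759983]), 'grip_force': 0.0, 'gripper_width': 1.0004402909878398} 0.011
side {'K': [[512.5809, 0.0, 323.4378], [0.0, 512.5809, 197.6713], [0.0, 0.0, 1.0]], 'k1': -0.0736, 'T': [[-0.1694, -0.7593, 0.6283, -0.3569], [-0.9855, 0.1261, -0.1133, 0.2604], [0.0068, -0.6384, -0.7697, 1.1746], [0.0, 0.0, 0.0, 1.0]]}
top {'K': [[424.2192, 0.0, 314.1619], [0.0, 424.2192, 193.771], [0.0, 0.0, 1.0]], 'k1': -0.0158, 'T': [[-0.0428, -0.9731, 0.2263, 0.2943], [-0.9991, 0.0413, -0.0111, 0.1142], [0.0015, -0.2266, -0.974, 1.158], [0.0, 0.0, 0.0, 1.0]]}
wrist {'K': [[296.2512, 0.0, 320.4068], [0.0, 296.2512, 202.0554], [0.0, 0.0, 1.0]], 'k1': 0.0002, 'T_tool_cam': [[0.0009, -0.9593, -0.2825, 0.0723], [1.0, 0.0009, 0.0002, 0.0004], [0.0, -0.2825, 0.9593, -0.1646], [0.0, 0.0, 0.0, 1.0]]}
```

View pics/top0.png

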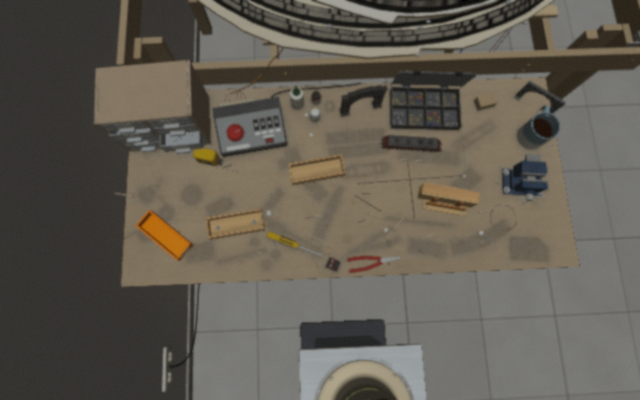

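View pics/side0.png

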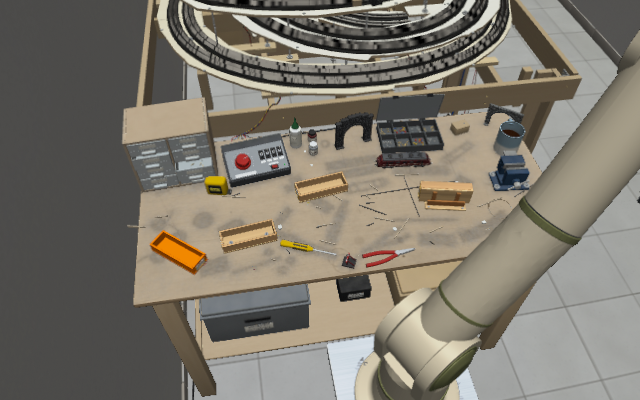

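```bash
cat > h.py <<'E'
import numpy as np,cv2
from scipy.spatial.transform import Rotation as R
from rig import sense, viewer, arm
def camT(n,s=None):
    c=viewer.calibration(n)
    if n!="wrist": return c,np.array(c["T"])
    s=s or sense(); T=np.eye(4);T[:3,:3]=R.from_rotvec(s["orientation"]).as_matrix();T[:3,3]=s["tcp_pos"]
    return c,T@np.array(c["T_tool_cam"])
def ray(n,px,s=None):
    c,T=camT(n,s);K=np.array(c["K"])
    d=np.array([(px[0]-K[0,2])/K[0,0],(px[1]-K[1,2])/K[1,1]]);u=d.copy()
    for _ in range(20): u=d/(1+c["k1"]*(u@u))
    return T[:3,3],T[:3,:3]@np.array([*u,1])
def onz(n,px,z,s=None):
    o,d=ray(n,px,s);return o+d*(z-o[2])/d[2]
def proj(n,P,s=None):
    c,T=camT(n,s);K=np.array(c["K"]);p=np.linalg.inv(T)@np.array([*P,1])
    u=p[:2]/p[2];u=u*(1+c["k1"]*(u@u));return K[0,0]*u[0]+K[0,2],K[1,1]*u[1]+K[1,2]
def grab(n,name):
    s=sense();f=viewer.grab_frame(n)[:,:,::-1].copy();cv2.imwrite(f"pics/{name}.png",f);return f,s
def crop(f,x,y,w,h,k):
    g=cv2.resize(f[y:y+h,x:x+w],None,fx=k,fy=k,interpolation=cv2.INTER_CUBIC)
    for i in range(0,w,10):cv2.line(g,(i*k,0),(i*k,5),(0,0,255),1);cv2.putText(g,str(x+i),(i*k,14),0,.3,(0,0,255))
    for i in range(0,h,10):cv2.line(g,(0,i*k),(5,i*k),(0,0,255),1);cv2.putText(g,str(y+i),(6,i*k+4),0,.3,(0,0,255))
    return g
E
python3 - <<'E'
from h import *
a=cv2.imread("pics/side0.png");b=cv2.imread("pics/top0.png")
r=[np.hstack([crop(a,x,y,80,40,5),crop(b,X,Y,80,40,5)]) for x,y,X,Y in((210,215,200,205),(285,165,280,150),(408,175,408,175))]
cv2.imwrite("pics/c1.png",np.vstack(r))
for n,p in (("top",(235,223)),("top",(316,170)),("top",(448,197)),("top",(400,142)),("top",(205,156)),("top",(373,263)),("top",(130,275)),("top",(575,265)),("top",(300,90)),("top",(300,240))): print(p,onz(n,p,.0).round(3))
E
```

```text
(235, 223) [0.49  0.323 0.   ]
(316, 170) [0.632 0.093 0.   ]
(448, 197) [ 0.538 -0.273  0.   ]
(400, 142) [ 0.706 -0.153  0.   ]
(205, 156) [0.688 0.409 0.   ]
(373, 263) [ 0.365 -0.05   0.   ]
(130, 275) [0.36  0.606 0.   ]
(575, 265) [ 0.335 -0.598  0.   ]
(300, 90) [ 0.882  0.13  -0.   ]
(300, 240) [0.435 0.145 0.   ]
```

View pics/c1.png

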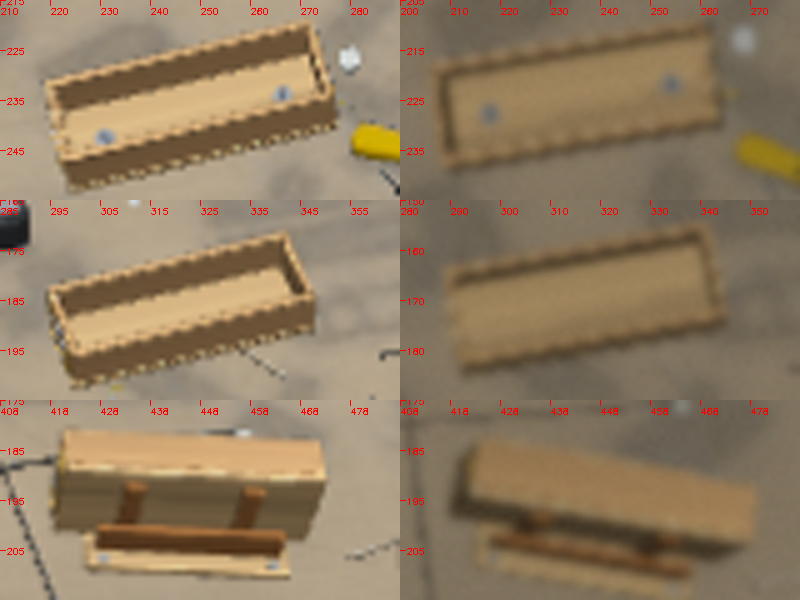

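```bash
cat >> h.py <<'E'
from scipy.optimize import least_squares
def fit(obs,z0,g,L=(.028,.075,.037)):
    """obs: (cam,state,px,(sx,sy)) rim outer corners; returns x,y,yaw"""
    def f(p):
        e=[]
        c,s=np.cos(p[2]),np.sin(p[2])
        for cam,st,px,(a,b) in obs:
            u=np.array([a*L[0],b*L[1]]);w=[p[0]+c*u[0]-s*u[1],p[1]+s*u[0]+c*u[1],z0+L[2]]
            e+=list(np.array(proj(cam,w,st))-px)
        return e
    r=least_squares(f,g);return r.x,np.abs(r.fun).max()
def go(P,yaw,s=None,tilt=0):
    """tool shift cm and turn to reach P with tool pointing down, tool y along world dir yaw (mod pi)"""
    s=s or sense();r0=R.from_rotvec(s["orientation"]);best=None
    for k in (0,np.pi):
        a=yaw+k;y=np.array([np.cos(a),np.sin(a),0]);z=np.array([0,0,-1.]);x=np.cross(y,z)
        v=(r0.inv()*R.from_matrix(np.c_[x,y,z])).as_rotvec()
        if best is None or np.linalg.norm(v)<np.linalg.norm(best):best=v
    d=r0.inv().apply(np.array(P)-s["tcp_pos"])*100
    print("shift cm",d.round(2),"turn",best.round(3))
E
python3 - <<'E'
from h import *
c=[(1,1),(1,-1),(-1,-1),(-1,1)]
S=lambda cam,l:[(cam,None,p,k) for p,k in zip(l,c)]
b=S("side",[(220,232),(272,220),(276.6,233.6),(223.6,246.4)])+S("top",[(207,218),(262.4,209.4),(264,229.4),(209.6,238)])
f=S("side",[(295,183),(342.4,171.6),(347.6,184.4),(299.4,195.4)])+S("top",[(288.5,163.5),(340.5,155.5),(344.6,175),(292.5,184)])
print(fit(b,0,[.49,.32,.1])); p,e=fit(f,0,[.63,.09,.1]);print(p,e)
s=sense();print(R.from_rotvec(s["orientation"]).as_matrix().round(3))
go([p[0]-.03,p[1],.2],p[2],s)
E
```

```text
(array([0.48220426, 0.31522567, 0.12023122]), np.float64(1.2406810902709822))
[0.62438507 0.09097823 0.13096757] 1.3244757807449616
[[ 0.925  0.38  -0.001]
 [ 0.38  -0.925  0.001]
 [-0.    -0.001 -1.   ]]
shift cm [ 58.44 -58.29   0.86] turn [-1.000e-03 -1.000e-03 -1.312e+00]
```

Call:
arm_command --motion '[[[3.65,-3.65,0],[0,0,0],1],[[3.65,-3.65,0],[0,0,0],1],[[3.65,-3.65,0],[0,0,0],1],[[3.65,-3.65,0],[0,0,0],1],[[3.65,-3.65,0],[0,0,0],1],[[3.65,-3.65,0],[0,0,0],1],[[3.65,-3.65,0],[0,0,0],1],[[3.65,-3.65,0],[0,0,0],1]]'

```text
clock: 1.15
tcp_pos: [0.4351, -0.288, 0.2087]
orientation: [3.082, 0.608, 0.0]
ft_force: [0.5, -1.5, 0.5]
gripper_width: 1.0
grip_force: 0.0
```

Call:
arm_command --motion '[[[3.65,-3.65,0],[0,0,0],1],[[3.65,-3.65,0],[0,0,0],1],[[3.65,-3.65,0],[0,0,0],1],[[3.65,-3.65,0],[0,0,0],1],[[3.65,-3.65,0],[0,0,0],1],[[3.65,-3.65,0],[0,0,0],1],[[3.65,-3.65,0],[0,0,0],1],[[3.65,-3.65,0],[0,0,0],1]]'

```text
clock: 2.15
tcp_pos: [0.5942, 0.093, 0.2085]
orientation: [3.082, 0.608, -0.0]
ft_force: [0.6, -0.5, 0.3]
gripper_width: 1.001
grip_force: 0.0
```

Call:
arm_command --motion '[[[0,0,0],[0,0,-0.164],1],[[0,0,0],[0,0,-0.164],1],[[0,0,0],[0,0,-0.164],1],[[0,0,0],[0,0,-0.164],1],[[0,0,0],[0,0,-0.164],1],[[0,0,0],[0,0,-0.164],1],[[0,0,0],[0,0,-0.164],1],[[0,0,0],[0,0,-0.164],1]]'

```text
clock: 3.15
tcp_pos: [0.5936, 0.0914, 0.2084]
orientation: [-2.065, -2.367, 0.001]
ft_force: [-1.7, 0.2, -0.4]
gripper_width: 0.999
grip_force: 0.0
```

Run:
```python
from h import *
f,s=grab("wrist","w1")
for a in((.028,.075),(.028,-.075),(-.028,-.075),(-.028,.075)):
    c,n=np.cos(.131),np.sin(.131);print(np.round(proj("wrist",[.6244+c*a[0]-n*a[1],.091+n*a[0]+c*a[1],.037],s)))
```

```text
[374. 116.]
[367. 243.]
[322. 243.]
[323. 116.]
```

View pics/w1.png

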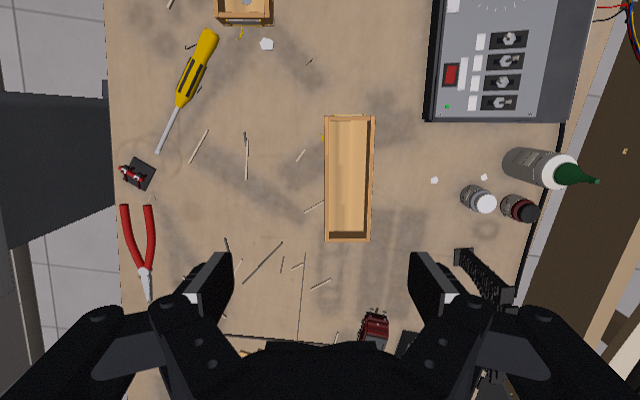

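Call:
arm_command --motion '[[[-0.2,1.6,4],[0,0,0],1],[[-0.2,1.6,4],[0,0,0],1],[[0,0,5],[0,0,0],1],[[0,0,4],[0,0,0],1],[[0,0,2.2],[0,0,0],1],[[0,0,0],[0,0,0],1],[[0,0,0],[0,0,0],0.3],[[0,0,0],[0,0,0],0.3]]' --newtons 40

```text
clock: 4.2
tcp_pos: [0.6268, 0.0918, 0.018]
orientation: [2.071, 2.36, 0.002]
ft_force: [-0.6, 0.3, 0.7]
gripper_width: 0.605
grip_force: 0.0
```

Call:
arm_command --motion '[[[0,0,0],[0,0,0],0.3],[[0,0,0],[0,0,0],0.3],[[0,0,0],[0,0,0],0.3]]'

```text
clock: 4.58
tcp_pos: [0.6261, 0.0917, 0.0169]
orientation: [2.071, 2.362, 0.0]
ft_force: [0.2, -0.7, 0.1]
gripper_width: 0.299
grip_force: 0.0
```

Run:
```python
from h import *
f,s=grab("wrist","w2");print(s["gripper_width"],s["grip_force"])
g,_=grab("side","s2")
cv2.imwrite("pics/c2.png",np.vstack([crop(f,160,60,320,140,2)[:,:640],cv2.resize(crop(g,260,120,160,80,4),(640,320))]))
```

```text
0.29884641221064717 0.0
```

View pics/c2.png

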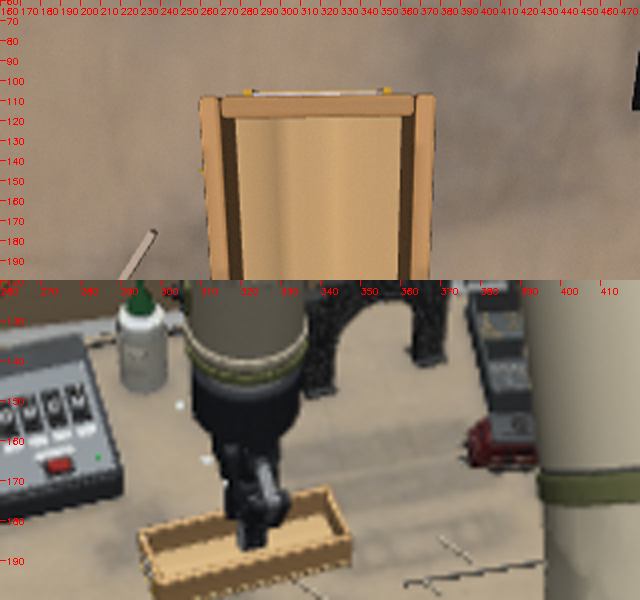

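View pics/w2.png

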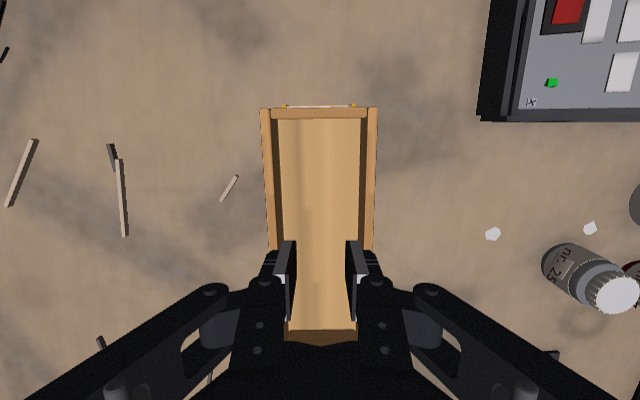

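Run:
```python
from h import *
s=sense();print(s["tcp_pos"],s["q"].round(3))
for z in (.037,.02,.0):
  for p,yw in (((.626,.092),.131),):
    c,n=np.cos(yw),np.sin(yw)
    print(z,[np.round(proj("wrist",[p[0]+c*a[0]-n*a[1],p[1]+n*a[0]+c*a[1],z],s)).tolist() for a in((.028,.075),(-.028,.075))])
# tool points -> px
T=np.eye(4);T[:3,:3]=R.from_rotvec(s["orientation"]).as_matrix();T[:3,3]=s["tcp_pos"]
for P in ([0,.0127,.011],[0,.0127,-.008],[-.011,.0127,.011],[.011,.0127,.011],[.011,.0127,-.02]): print(P,np.round(proj("wrist",(T@[*P,1])[:3],s)))
```

```text
[0.62601511 0.09165706 0.0167141 ] [-0.033  0.754 -0.311  1.933  0.435  0.52  -0.515]
0.037 [[380.0, 106.0], [259.0, 106.0]]
0.02 [[373.0, 107.0], [265.0, 107.0]]
0.0 [[367.0, 108.0], [271.0, 108.0]]
[0, 0.0127, 0.011] [339. 232.]
[0, 0.0127, -0.008] [341. 245.]
[-0.011, 0.0127, 0.011] [339. 248.]
[0.011, 0.0127, 0.011] [340. 216.]
[0.011, 0.0127, -0.02] [343. 235.]
```

The wrist picture shows the fingertips ending about 2.4 cm *behind* the TCP (pad corner at row 240), not 1.1 cm ahead. They closed above the rim, so I'll open and go about 3.5 cm lower, watching the force.

Call:
arm_command --motion '[[[0,0,-1],[0,0,0],1],[[0,0,0],[0,0,0],1],[[0,0,0],[0,0,0],1],[[0,0,2],[0,0,0],1],[[0,0,1.5],[0,0,0],1],[[0,0,0.8],[0,0,0],1],[[0,0,0],[0,0,0],1]]'

```text
clock: 5.55
tcp_pos: [0.6253, 0.0917, -0.0176]
orientation: [-2.07, -2.361, 0.003]
ft_force: [-0.5, 0.6, 0.2]
gripper_width: 1.0
grip_force: 0.0
```

Call:
arm_command --motion '[[[0,0,0.2],[0,0,0],0.4],[[0,0,0],[0,0,0],0.4],[[0,0,0],[0,0,0],0.4],[[0,0,0],[0,0,0],0.4]]' --newtons 40

```text
clock: 6.05
tcp_pos: [0.6262, 0.0917, -0.0179]
orientation: [2.071, 2.362, 0.001]
ft_force: [0.2, -0.1, 2.3]
gripper_width: 0.647
grip_force: 43.5
```

Call:
arm_command --motion '[[[0,0,-3],[0,0,0],0.4],[[0,0,-4.5],[0,0,0],0.4],[[0,0,-4.5],[0,0,0],0.4],[[4.3,-2.28,0],[0,0,0],0.4],[[4.3,-2.28,0],[0,0,0],0.4],[[4.3,-2.28,0],[0,0,0],0.4],[[4.3,-2.28,0],[0,0,0.011],0.4],[[4.3,-2.28,0],[0,0,0],0.4]]'

```text
clock: 7.05
tcp_pos: [0.4842, 0.2912, 0.1015]
orientation: [-2.085, -2.35, 0.0]
ft_force: [-0.6, 1.1, -2.4]
gripper_width: 0.649
grip_force: 43.8
```

Call:
arm_command --motion '[[[0,0,3],[0,0,0],0.4],[[0,0,0],[0,0,0],0.4],[[0,0,0],[0,0,0],0.4]]'

```text
clock: 7.42
tcp_pos: [0.4858, 0.2897, 0.072]
orientation: [2.085, 2.349, -0.001]
ft_force: [0.5, -0.5, -1.8]
gripper_width: 0.651
grip_force: 43.7
```

Run:
```python
from h import *
f,s=grab("wrist","w3");print(s["tcp_pos"],s["gripper_width"],s["grip_force"],s["ft_force"],s["moment"])
cv2.imwrite("pics/c3.png",crop(f,230,60,160,120,5))
```

```text
[0.4857538  0.28968249 0.07201347] 0.6511107245284379 43.695417498238385 [ 0.46741467 -0.48961942 -1.8148483 ] [-0.01160014  0.01241197  0.04484823]
```

View pics/c3.png

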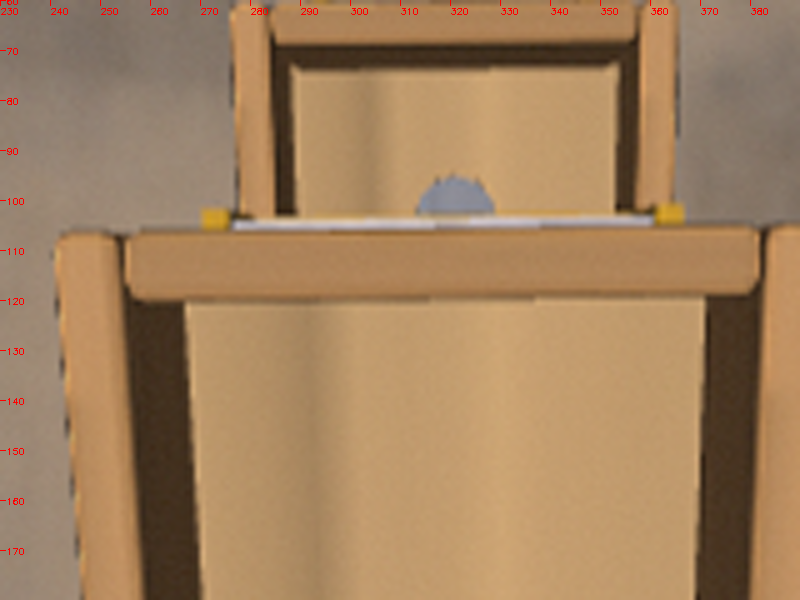

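Run:
```python
from h import *
s=sense();im=cv2.imread("pics/w3.png")
B=[onz("wrist",p,.037,s) for p in((276.4,61.3),(365.3,61.),(278,100),(364.4,100))]
for b in B:print(b.round(4))
for z in(.127,):
    H=[onz("wrist",p,z,s) for p in((255.2,107),(381.8,106))]
    for b in H:print(b.round(4),z)
print("widths",np.linalg.norm(B[0]-B[1]),np.linalg.norm(H[0]-H[1]))
ang=lambda a,b:np.arctan2(*(b-a)[[1,0]])
print("yaw base end",ang(B[0],B[1]),"left side",ang(B[2],B[0])-np.pi/2,"right",ang(B[3],B[1])-np.pi/2,"held",ang(H[0],H[1]))
y=R.from_rotvec(s["orientation"]).as_matrix()[:,1];x=R.from_rotvec(s["orientation"]).as_matrix()[:,0]
bm=(B[0]+B[1])/2;hm=(H[0]+H[1])/2;d=(bm-hm);print("base-held in tool x,y mm",d@x*1e3,d@y*1e3,np.arctan2(y[1],y[0]))
print((hm-s["tcp_pos"])@x,(hm-s["tcp_pos"])@y)
```

```text
[0.4474 0.3891 0.037 ]
[0.5018 0.3958 0.037 ]
[0.4502 0.3666 0.037 ]
[0.505  0.3732 0.037 ]
[0.455  0.3607 0.127 ] 0.127
[0.4993 0.3664 0.127 ] 0.127
widths 0.05482671990023461 0.044676963307366424
yaw base end 0.12259387877550687 left side 0.12275973020136144 right 0.13705519853030235 held 0.12702313923660305
base-held in tool x,y mm 28.96206306321474 0.8905918526740599 0.11861679717943499
0.0743597008426942 -6.826852511678547e-05
```

Call:
arm_command --motion '[[[0.25,0.1,0],[0,0,0],0.4],[[0,0,3],[0,0,0],0.4],[[0,0,2.2],[0,0,0],0.4],[[0,0,0.3],[0,0,0],0.4],[[0,0,0],[0,0,0],0.4]]'

```text
clock: 8.1
tcp_pos: [0.4864, 0.2931, 0.0172]
orientation: [2.084, 2.35, 0.001]
ft_force: [0.1, -0.3, -2.4]
gripper_width: 0.65
grip_force: 43.7
```

Call:
arm_command --motion '[[[0,0,0.15],[0,0,0],0.4],[[0,0,0],[0,0,0],0.4]]'

```text
clock: 8.35
tcp_pos: [0.4863, 0.293, 0.0158]
orientation: [2.084, 2.35, 0.001]
ft_force: [0.1, -0.2, -2.2]
gripper_width: 0.65
grip_force: 43.7
```

Call:
arm_command --motion '[[[0,0,0.15],[0,0,0],0.4],[[0,0,0],[0,0,0],0.4]]'

```text
clock: 8.6
tcp_pos: [0.4863, 0.293, 0.014]
orientation: [2.084, 2.35, 0.001]
ft_force: [-0.3, -0.1, 1.8]
gripper_width: 0.649
grip_force: 44.3
```

Call:
arm_command --motion '[[[-0.2,0,0],[0,0,0],0.4],[[0,0,0],[0,0,0],0.4],[[0,0,0],[0,0,0],0.4]]'

```text
clock: 8.98
tcp_pos: [0.4865, 0.2916, 0.014]
orientation: [-2.084, -2.351, -0.002]
ft_force: [0.2, 2.7, 4.5]
gripper_width: 0.646
grip_force: 44.5
```

Call:
arm_command --motion '[[[-0.1,0,0],[0,0,0],0.4],[[0,0,0],[0,0,0],0.4]]'

```text
clock: 9.22
tcp_pos: [0.4866, 0.2908, 0.014]
orientation: [-2.083, -2.351, -0.002]
ft_force: [0.2, 4.0, 6.2]
gripper_width: 0.646
grip_force: 44.8
```

Call:
arm_command --motion '[[[-0.05,0,0],[0,0,0],0.4],[[0,0,0],[0,0,0],0.4]]'

```text
clock: 9.48
tcp_pos: [0.4867, 0.2904, 0.014]
orientation: [-2.083, -2.351, -0.003]
ft_force: [-0.8, 4.6, 5.0]
gripper_width: 0.647
grip_force: 44.8
```

Call:
arm_command --motion '[[[-0.1,0,0],[0,0,0],0.4],[[0,0,0],[0,0,0],0.4]]'

```text
clock: 9.72
tcp_pos: [0.4868, 0.2894, 0.014]
orientation: [-2.083, -2.351, -0.003]
ft_force: [-0.3, 3.4, 5.0]
gripper_width: 0.65
grip_force: 44.8
```

Call:
arm_command --motion '[[[-0.1,0,0],[0,0,0],0.4],[[0,0,0],[0,0,0],0.4]]'

```text
clock: 9.98
tcp_pos: [0.4868, 0.2893, 0.014]
orientation: [-2.082, -2.351, -0.004]
ft_force: [-1.4, 7.0, 4.8]
gripper_width: 0.649
grip_force: 44.6
```

Call:
arm_command --motion '[[[-0.1,0,0],[0,0,0],0.4],[[0,0,0],[0,0,0],0.4]]'

```text
clock: 10.22
tcp_pos: [0.4868, 0.2893, 0.0141]
orientation: [-2.081, -2.351, -0.006]
ft_force: [-1.7, 9.7, 3.4]
gripper_width: 0.649
grip_force: 44.6
```

Call:
arm_command --motion '[[[0.15,0,0],[0,0,0],0.4],[[0,0,0],[0,0,0],1],[[0,0,0],[0,0,0],1],[[0,0,0],[0,0,0],1],[[0,0,-2],[0,0,0],1],[[0,0,-5],[0,0,0],1],[[0,0,-5],[0,0,0],1],[[0,0,0],[0,0,0],1]]'

```text
clock: 11.22
tcp_pos: [0.4883, 0.2887, 0.137]
orientation: [2.084, 2.348, 0.009]
ft_force: [0.2, -0.1, -0.3]
gripper_width: 1.0
grip_force: 0.0
```

Run:
```python
from h import *
f,s=grab("wrist","w4");g,_=grab("top","t4");print(s["tcp_pos"])
a=crop(f,260,90,130,160,4)
b=crop(g,408,175,80,40,5)
h,_=grab("side","s4")
b2=crop(h,408,175,80,40,5)
r=np.vstack([b2[:, :280],b[:, :280]]);r=np.vstack([r,np.zeros((max(0,a.shape[0]-r.shape[0]),280,3),np.uint8)])
cv2.imwrite("pics/c4.png",np.hstack([a[:600],r[:600]])[:600,:800])
```

```text
[0.48828728 0.28867167 0.13704944]
```

View pics/c4.png

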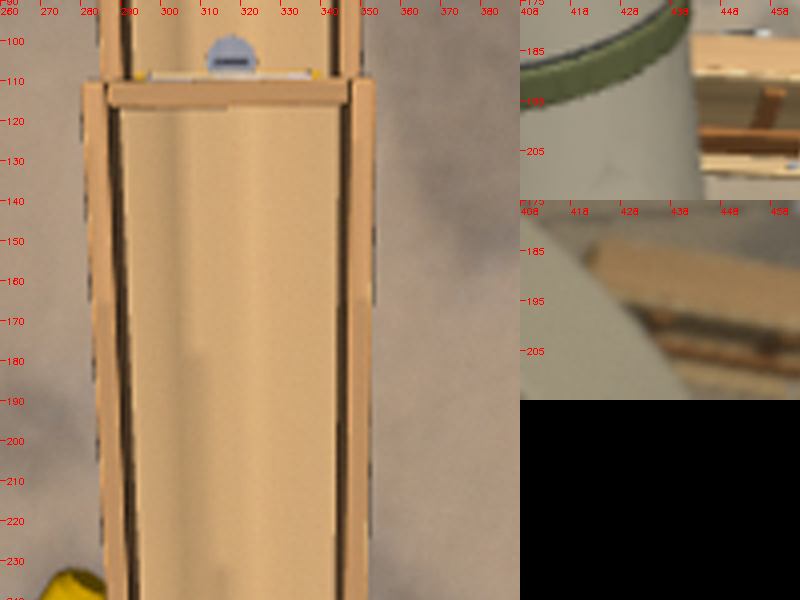

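Run:
```python
from h import *
c=[(1,1),(1,-1),(-1,-1),(-1,1)]
S=lambda cam,l:[(cam,None,p,k) for p,k in zip(l,c)]
a=S("side",[(420.4,181),(472.4,183.4),(473,191),(420,187.6)]);b=S("top",[(424,183),(479,192),(477,203.6),(422,194)])
for o in(a,b,a+b):
    p,e=fit(o,0,[.53,-.27,-.1],(.016,.075,.062));print(p,e)
s=sense();go([p[0],p[1],.16],p[2],s);print(s["q"].round(2))
```

```text
[ 0.53735024 -0.26240436 -0.24562486] 0.9981089418221814
[ 0.53544403 -0.26048038 -0.2179861 ] 0.9960721093439702
[ 0.53603567 -0.26123006 -0.22794523] 1.4374930025214496
shift cm [-55.05  -1.61  -2.65] turn [-0.001  0.001  0.348]
[-0.36  0.53 -0.39  2.02  0.33  0.65 -0.85]
```

Call:
arm_command --motion '[[[-5.5,-0.16,-0.9],[0,0,0],1],[[-5.5,-0.16,-0.9],[0,0,0],1],[[-5.5,-0.16,-0.9],[0,0,0],1],[[-5.5,-0.16,0],[0,0,0],1],[[-5.5,-0.16,0],[0,0,0],1],[[-5.5,-0.16,0],[0,0,0],1],[[-5.5,-0.16,0],[0,0,0],1],[[-5.5,-0.16,0],[0,0,0],1]]'

```text
clock: 12.38
tcp_pos: [0.5257, -0.1521, 0.1591]
orientation: [-2.082, -2.349, 0.002]
ft_force: [1.0, 0.2, 0.9]
gripper_width: 0.999
grip_force: 0.0
```

Call:
arm_command --motion '[[[-5.5,-0.16,0],[0,0,0],1],[[-5.5,-0.16,0],[0,0,0],1],[[0,0,0],[0,0,0.174],1],[[0,0,0],[0,0,0.174],1],[[0,0,0],[0,0,0],1],[[0,0,0],[0,0,0],1]]'

```text
clock: 13.12
tcp_pos: [0.5363, -0.2596, 0.1598]
orientation: [-2.454, -1.959, 0.001]
ft_force: [-0.3, 0.7, 1.2]
gripper_width: 1.005
grip_force: 0.0
```

Run:
```python
from h import *
f,s=grab("wrist","w5");print(s["tcp_pos"],s["q"].round(2))
c,n=np.cos(-.228),np.sin(-.228)
for a in((.016,.075),(.016,-.075),(-.016,-.075),(-.016,.075)):
    print(np.round(proj("wrist",[.536+c*a[0]-n*a[1],-.261+n*a[0]+c*a[1],.062],s)))
cv2.imwrite("pics/c5.png",crop(f,250,70,150,190,4)[:600])
cv2.imwrite("pics/c5.png",np.hstack([crop(f,260,70,120,150,4),np.zeros((600,0,3),np.uint8)]))
```

```text
[ 0.53626323 -0.25956575  0.15976815] [ 0.58  0.52 -0.32  1.93  0.24  0.73 -0.11]
[339. 113.]
[336. 271.]
[303. 271.]
[301. 113.]
```

View pics/c5.png

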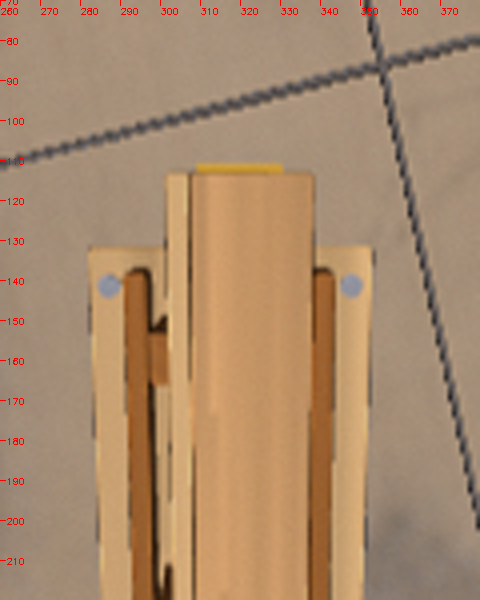

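Call:
arm_command --motion '[[[-0.1,0,5],[0,0,0],1],[[0,0,5],[0,0,0],1],[[0,0,3],[0,0,0],1],[[0,0,1.9],[0,0,0],1],[[0,0,0],[0,0,0],1]]'

```text
clock: 13.8
tcp_pos: [0.5359, -0.2606, 0.0107]
orientation: [-2.457, -1.955, 0.001]
ft_force: [0.0, -0.1, 0.6]
gripper_width: 1.001
grip_force: 0.0
```

Call:
arm_command --motion '[[[0,0,0],[0,0,0],0.1],[[0,0,0],[0,0,0],0.1],[[0,0,0],[0,0,0],0.1],[[0,0,0],[0,0,0],0.1],[[0,0,0],[0,0,0],0.1],[[0,0,0],[0,0,0],0.1]]' --newtons 60

```text
clock: 14.55
tcp_pos: [0.5363, -0.2612, 0.0126]
orientation: [2.459, 1.954, -0.0]
ft_force: [-2.1, 0.5, 7.1]
gripper_width: 0.36
grip_force: 59.1
```

Call:
arm_command --motion '[[[0,0,-2.5],[0,0,0],0.1],[[0,0,-5],[0,0,0],0.1],[[0,0,-5],[0,0,0],0.1],[[5,0,0],[0,0,0],0.1],[[5.1,0,0],[0,0,0],0.1],[[5.1,0,0],[0,0,0],0.1],[[5.1,0,0],[0,0,0],0.1],[[5.1,0,0],[0,0,0],0.1]]'

```text
clock: 15.55
tcp_pos: [0.5937, -0.0121, 0.1368]
orientation: [2.46, 1.954, -0.0]
ft_force: [0.6, -0.6, -2.2]
gripper_width: 0.361
grip_force: 60.2
```

Call:
arm_command --motion '[[[5.1,0,0],[0,0,0],0.1],[[5,0,0],[0,0,0],0.1],[[0,0,0],[0,0,-0.174],0.1],[[0,0,0],[0,0,-0.174],0.1],[[0,0,0],[-0.17,0,0],0.1],[[0,0,0],[-0.17,0,0],0.1]]'

```text
clock: 16.3
tcp_pos: [0.6171, 0.0833, 0.1363]
orientation: [1.925, 2.166, 0.364]
ft_force: [1.8, -1.1, -5.6]
gripper_width: 0.361
grip_force: 60.5
```

Call:
arm_command --motion '[[[0,0,0],[-0.17,0,0],0.1],[[0,0,0],[-0.17,0,0],0.1],[[0,0,0],[-0.17,0,0],0.1],[[0,0,0],[0,0,0],0.1]]'

```text
clock: 16.8
tcp_pos: [0.6005, 0.0486, 0.1239]
orientation: [1.874, 2.086, 0.304]
ft_force: [0.4, -0.9, -3.3]
gripper_width: 0.363
grip_force: 60.7
```

Run:
```python
from h import *
f,s=grab("wrist","w6");print(s["tcp_pos"],s["q"].round(2));print(R.from_rotvec(s["orientation"]).as_matrix().round(3))
grab("side","s6");print(proj("side",s["tcp_pos"]))
```

```text
[0.60050523 0.04857763 0.12391714] [-0.1   0.49 -0.23  2.25  1.39  0.27 -1.51]
[[-0.089  0.924  0.373]
 [ 0.992  0.117 -0.054]
 [-0.094  0.365 -0.926]]
(np.float64(337.50798976131574), np.float64(168.0662649558404))
```

```bash
cat > kin.py <<'E'
from h import *
import itertools
D=[([1.1043,.6001,-.0025,1.6002,.0018,.943,-.0798],(.27526,-.67013,.2078)),([-.033,.754,-.311,1.933,.435,.52,-.515],(.626,.09166,.0167)),
([.58,.52,-.32,1.93,.24,.73,-.11],(.53626,-.25957,.15977)),([-.1,.49,-.23,2.25,1.39,.27,-1.51],(.6005,.04858,.1239)),([-.36,.53,-.39,2.02,.33,.65,-.85],(.48829,.28867,.13705))]
def chain(q,sg):
    Rm=[];A=np.eye(3)
    for i,(a,g) in enumerate(zip("zyzyzyz",sg)):
        A=A@R.from_euler(a,g*q[i]).as_matrix();Rm.append(A)
    return Rm
def cols(q,sg):
    m=chain(q,sg);return np.c_[[0,0,1],m[1][:,2],m[3][:,2],m[6][:,2]]
best=None
for g in itertools.product((1,-1),repeat=4):
    sg=(-1 if g[3]<0 else 1,1,g[0],1,g[1],1,g[2])
    M=np.vstack([cols(q,sg) for q,_ in D]);b=np.hstack([p for _,p in D])
    L=np.linalg.lstsq(M,b,rcond=None)[0];e=np.abs(M@L-b).max()
    if best is None or e<best[0]-1e-9:best=(e,sg,L)
E0,SG,L=best
def fk(q):
    m=chain(q,SG);return cols(q,SG)@L,m[6]
E
python3 - <<'E'
from kin import *
print(E0,SG,L)
print(fk(D[3][0])[1].round(2))
E
```

```text
0.046709003292333184 (-1, 1, -1, 1, -1, 1, 1) [0.08724734 0.76319686 0.33154727 0.34012624]
[[ 0.93 -0.02  0.38]
 [-0.   -1.   -0.05]
 [ 0.38  0.05 -0.93]]
```

```bash
cat > /tmp/e.py <<'E'
s=open('kin.py').read()
s=s.replace("return np.c_[[0,0,1],m[1][:,2],m[3][:,2],m[6][:,2]]","return np.c_[[0,0,1],m[1][:,2],m[3][:,2],m[6][:,2],m[0][:,0],m[1][:,0],m[3][:,0],m[5][:,0]]")
open('kin.py','w').write(s)
E
python3 /tmp/e.py
python3 - <<'E'
from kin import *
print(E0,SG,L.round(3))
s=sense();A=R.from_rotvec(s["orientation"]).as_matrix()
p,m=fk(s["q"]);print(p-s["tcp_pos"],(m.T@A).round(3))
q,_=D[0];print((fk(q)[1].T@R.from_rotvec([-3.0806,-.6081,0]).as_matrix()).round(3))
E
```

```text
0.04775621506997091 (-1, 1, -1, 1, -1, 1, 1) [0.102 0.632 0.425 0.146 0.071 0.037 0.008 0.08 ]
[-0.00186885 -0.01031005 -0.00314998] [[-0.131  0.991  0.   ]
 [-0.991 -0.131  0.   ]
 [ 0.    -0.     1.   ]]
[[-0.159 -0.987 -0.   ]
 [ 0.987 -0.159  0.   ]
 [-0.    -0.     1.   ]]
```

Run:
```python
from kin import *
SG=(-1,1,-1,1,-1,1,-1)
s=sense();D.append((s["q"],s["tcp_pos"]))
for q,_ in D: print(chain(q,SG)[6][:,2].round(3))
def c2(q):
    m=chain(q,SG);return np.c_[[0,0,1],m[1][:,2],m[3][:,2],m[6][:,2],m[0][:,0],m[1][:,0],m[3][:,0]]
for idx in (slice(0,4),slice(0,8)):
    f=lambda q:cols(q,SG)[:,idx]
    M=np.vstack([f(q) for q,_ in D]);b=np.hstack([p for _,p in D]);L=np.linalg.lstsq(M,b,rcond=None)[0];print(L.round(3));print((M@L-b).reshape(-1,3).round(3))
```

```text
[-0.001  0.002 -1.   ]
[ 0.  0. -1.]
[-0.002 -0.002 -1.   ]
[ 0.376 -0.054 -0.925]
[ 0.004 -0.002 -1.   ]
[ 0.373 -0.053 -0.926]
[0.081 0.766 0.326 0.344]
[[ 0.038  0.049 -0.03 ]
 [ 0.027  0.023 -0.004]
 [-0.003  0.024 -0.001]
 [ 0.002  0.039  0.018]
 [-0.012  0.009  0.002]
 [ 0.002  0.036  0.016]]
[0.112 0.628 0.416 0.157 0.067 0.043 0.007 0.074]
[[ 0.047  0.032 -0.009]
 [ 0.002  0.005  0.003]
 [ 0.008  0.009  0.004]
 [-0.    -0.003  0.001]
 [ 0.004  0.002  0.003]
 [-0.001 -0.006 -0.001]]
```

Run:
```python
from kin import *
SG=(-1,1,-1,1,-1,1,-1)
s=sense();D[3]=(s["q"],s["tcp_pos"])
def C(q,k):
    m=chain(q,SG);base=[[0,0,1],m[1][:,2],m[3][:,2],m[6][:,2]]
    return np.array(base+[m[i][:,j] for i,j in k]).T
opts=[(i,j) for i in(0,1,2,3,4,5) for j in(0,1)]
res=[]
for n in(0,1,2,3):
  for k in itertools.combinations(opts,n):
    M=np.vstack([C(q,k) for q,_ in D]);b=np.hstack([p for _,p in D]);L=np.linalg.lstsq(M,b,rcond=1e-9)[0];res.append((n,np.abs(M@L-b).max(),k,L.round(3)))
  for r in sorted([r for r in res if r[0]==n],key=lambda r:r[1])[:3]:print(r)
```

```text
(0, np.float64(0.04653347842548372), (), array([0.09 , 0.763, 0.332, 0.342]))
(1, np.float64(0.004154385187554621), ((1, 1),), array([ 0.279,  0.655,  0.444,  0.354, -0.055]))
(1, np.float64(0.004154385187555953), ((0, 1),), array([ 0.279,  0.655,  0.444,  0.354, -0.055]))
(1, np.float64(0.006125373476244422), ((2, 1),), array([ 0.291,  0.639,  0.44 ,  0.348, -0.056]))
(2, np.float64(0.002125178759374735), ((0, 1), (2, 1)), array([ 0.287,  0.646,  0.443,  0.351, -0.029, -0.027]))
(2, np.float64(0.002125178759374735), ((0, 1), (3, 1)), array([ 0.287,  0.646,  0.443,  0.351, -0.029, -0.027]))
(2, np.float64(0.0021251787593749016), ((1, 1), (2, 1)), array([ 0.287,  0.646,  0.443,  0.351, -0.029, -0.027]))
(3, np.float64(0.001883652818268522), ((0, 1), (1, 0), (2, 1)), array([ 0.285,  0.649,  0.444,  0.352, -0.028, -0.003, -0.028]))
(3, np.float64(0.001883652818268522), ((0, 1), (1, 0), (3, 1)), array([ 0.285,  0.649,  0.444,  0.352, -0.028, -0.003, -0.028]))
(3, np.float64(0.0018836528182687995), ((1, 0), (1, 1), (2, 1)), array([ 0.285,  0.649,  0.444,  0.352, -0.003, -0.028, -0.028]))
```

```bash
cat > ik.py <<'E'
from kin import *
SG=(-1,1,-1,1,-1,1,-1);LL=[.287,.646,.443,.351,-.029,-.027]
lo=np.array([-2.57,-.35,-1.29,.11,-1.05,.11,-2.63])+.04;hi=np.array([2.57,1.97,1.29,2.56,4.19,1.86,2.63])-.04
def fk(q):
    m=chain(q,SG);A=m[6]@R.from_euler("z",np.pi/2).as_matrix()
    return np.array([[0,0,1],m[1][:,2],m[3][:,2],m[6][:,2],m[0][:,1],m[2][:,1]]).T@LL,A
def pose(yaw,tilt):
    y=np.array([np.cos(yaw),np.sin(yaw),0]);z=np.array([0,0,-1.]);A=np.c_[np.cross(y,z),y,z]
    return A@R.from_rotvec([-tilt,0,0]).as_matrix()
def ik(P,A,q0,w=.02):
    q0=np.clip(q0,lo+.001,hi-.001)
    def f(q):
        p,B=fk(q);return np.r_[(p-P)*10,(R.from_matrix(B.T@A)).as_rotvec()*3,w*(q-q0)]
    r=least_squares(f,q0,bounds=(lo,hi));p,B=fk(r.x)
    return r.x,np.linalg.norm(p-P),np.linalg.norm(R.from_matrix(B.T@A).as_rotvec())
E
python3 - <<'E'
from ik import *
s=sense();p,A=fk(s["q"]);print(p-s["tcp_pos"],np.abs(A-R.from_rotvec(s["orientation"]).as_matrix()).max())
qd=np.array([0,.6,-.2,1.8,.2,.7,-.2])
for y in (-.08,.08):
  for x in (.55,.62,.7,.78):
    for yaw in (-1.6,-1.2,-.8,-.4,0,.4,.8,1.2,1.6):
      q,e,a=ik(np.array([x,y,.14]),pose(yaw,0),qd)
      if e>.004 or a>.02: continue
      ok=True;qs=[q];jm=0
      for P,t in [((x,y,.14),k*.85/5) for k in range(1,6)]+[((x,y,.08),.85),((x,y,.018),.85)]:
        n,e,a=ik(np.array(P),pose(yaw,t),q);jm=max(jm,np.abs(n-q).max());q=n
        if e>.004 or a>.03: ok=False;break
      if ok:print(x,y,yaw,q.round(2),"jump",jm.round(2))
E
```

```text
[0.00022055 0.0003285  0.00010841] 3.608224830031759e-16
0.55 -0.08 -1.6 [-0.92  1.14  0.85  2.1   0.06  0.46 -1.99] jump 0.22
0.55 -0.08 1.2 [ 1.17  1.18 -1.04  2.09  0.25  0.34  1.46] jump 0.2
0.55 -0.08 1.6 [ 1.06  1.19 -1.02  1.86  0.19  0.77  1.76] jump 0.18
0.62 -0.08 -1.6 [-0.85  1.15  0.82  1.94  0.11  0.57 -2.01] jump 0.19
0.62 -0.08 -1.2 [-0.91  1.13  0.82  2.18  0.94  0.15 -2.59] jump 0.85
0.62 -0.08 -0.4 [ 0.43  1.16 -1.    2.5   2.3   1.61 -2.59] jump 1.56
0.62 -0.08 0 [ 0.82  1.33 -1.25  2.52  2.55  1.4  -1.93] jump 1.58
0.62 -0.08 0.4 [ 1.04  1.25 -1.15  2.4   2.7   0.76 -1.6 ] jump 1.23
0.62 -0.08 0.8 [ 1.19  1.32 -1.25  2.19  1.89  0.34 -0.43] jump 0.91
0.62 -0.08 1.2 [ 1.09  1.19 -1.04  1.95  0.21  0.41  1.47] jump 0.18
0.62 -0.08 1.6 [ 0.98  1.21 -1.01  1.71  0.16  0.84  1.76] jump 0.16
0.7 -0.08 -1.6 [-0.76  1.16  0.78  1.74  0.16  0.69 -2.01] jump 0.16
0.7 -0.08 -1.2 [-0.88  1.18  0.9   2.    0.17  0.2  -1.78] jump 0.2
0.7 -0.08 -0.8 [ 0.37  1.22 -1.11  2.16  1.99  1.72 -2.59] jump 1.42
0.7 -0.08 -0.4 [ 0.36  1.04 -0.79  2.33  2.33  1.31 -2.59] jump 1.29
0.7 -0.0
[... 2150 characters left out ...]
21  1.19] jump 0.16
0.7 0.08 1.6 [ 0.73  1.24 -1.04  1.67  0.18  0.7   1.58] jump 0.15
0.78 0.08 -1.6 [-0.79  1.19  0.65  1.38  0.18  1.06 -2.1 ] jump 0.13
0.78 0.08 -1.2 [-0.92  1.15  0.74  1.67  0.31  0.61 -1.98] jump 0.15
0.78 0.08 -0.8 [-0.98  1.13  0.8   1.93  1.06  0.15 -2.47] jump 0.64
0.78 0.08 -0.4 [ 0.01  1.   -0.67  2.08  2.1   1.19 -2.59] jump 1.36
0.78 0.08 0 [ 0.21  1.   -0.7   2.18  2.52  1.02 -2.44] jump 1.02
0.78 0.08 0.4 [ 0.65  1.27 -1.19  2.13  2.51  0.85 -1.61] jump 1.27
0.78 0.08 0.8 [ 0.8   1.33 -1.25  1.97  2.06  0.43 -0.77] jump 1.12
0.78 0.08 1.2 [ 0.72  1.21 -1.01  1.74  0.23  0.33  1.26] jump 0.15
0.78 0.08 1.6 [ 0.65  1.26 -1.    1.46  0.13  0.82  1.62] jump 0.13
```

```bash
cat > sim.py <<'E'
from ik import *
def sim(q,rows,show=True):
    """rows of (shift cm, turn), returns q; prints where it fails"""
    P,A=fk(q)
    for i,(d,t) in enumerate(rows):
        P=P+A@np.array(d)/100;A=A@R.from_rotvec(t).as_matrix()
        n,e,a=ik(P,A,q,.01)
        if show:print(i,n.round(2),"err",round(e*1e3,1),round(a,3),"max dq",np.abs(n-q).max().round(2),P.round(3))
        q=n
    return q
E
python3 - <<'E'
from sim import *
s=sense();q=s["q"]
A=R.from_rotvec(s["orientation"]).as_matrix();B=pose(.12,0);print("untilt",R.from_matrix(A.T@B).as_rotvec())
v=R.from_matrix(A.T@B).as_rotvec()/3
q=sim(q,[((0,0,-.8),v)]*3);print(fk(q)[1].round(2))
q=sim(q,[((-.4,0,0),(0,0,-.185))]*8)
q=sim(q,[((0,0,0),(-.17,0,0))]*5)
E
```

```text
untilt [ 0.3741989   0.09771591 -0.01338892]
0 [ 0.16  0.53 -0.55  2.14  0.93  0.47 -1.01] err 0.0 0.0 max dq 0.49 [0.599 0.05  0.132]
1 [ 0.28  0.58 -0.7   2.03  0.72  0.66 -0.78] err 0.0 0.0 max dq 0.23 [0.597 0.05  0.14 ]
2 [ 0.33  0.63 -0.77  1.92  0.59  0.83 -0.64] err 0.0 0.0 max dq 0.17 [0.596 0.05  0.148]
[[-0.12  0.99  0.  ]
 [ 0.99  0.12 -0.  ]
 [-0.    0.   -1.  ]]
0 [ 0.37  0.65 -0.82  1.92  0.62  0.85 -0.48] err 0.0 0.0 max dq 0.16 [0.596 0.046 0.148]
1 [ 0.4   0.66 -0.87  1.92  0.66  0.87 -0.32] err 0.0 0.0 max dq 0.16 [0.598 0.043 0.148]
2 [ 0.43  0.68 -0.91  1.91  0.69  0.9  -0.16] err 0.0 0.0 max dq 0.16 [0.599 0.039 0.148]
3 [ 0.46  0.7  -0.96  1.91  0.73  0.93  0.  ] err 0.0 0.0 max dq 0.16 [0.602 0.036 0.148]
4 [ 0.48  0.73 -1.    1.9   0.76  0.95  0.16] err 0.0 0.0 max dq 0.16 [0.605 0.033 0.148]
5 [ 0.5   0.75 -1.05  1.89  0.79  0.98  0.33] err 0.0 0.0 max dq 0.16 [0.608 0.031 0.148]
6 [ 0.52  0.77 -1.09  1.88  0.82  1.02  0.49] err 0.0 0.0 max dq 0.16 [0.612 0.03  0.148]
7 [ 0.54  0.8  -1.13  1.87  0.84  1.05  0.66] err 0.0 0.0 max dq 0.16 [0.616 0.029 0.148]
0 [ 0.67  0.86 -1.22  1.87  0.78  0.98  0.76] err 0.0 0.0 max dq 0.13 [0.616 0.029 0.148]
1 [ 0.76  0.91 -1.25  1.86  0.68  0.91  0.9 ] err 0.0 0.0 max dq 0.14 [0.616 0.029 0.148]
2 [ 0.84  0.96 -1.25  1.85  0.53  0.85  1.08] err 0.0 0.0 max dq 0.18 [0.616 0.029 0.148]
3 [ 0.9   1.03 -1.25  1.84  0.38  0.81  1.26] err 0.0 0.0 max dq 0.18 [0.616 0.029 0.148]
4 [ 0.95  1.11 -1.25  1.82  0.24  0.81  1.43] err 0.0 0.0 max dq 0.17 [0.616 0.029 0.148]
```

Call:
arm_command --motion '[[[0,0,-0.5],[0.075,0.02,0],0.1],[[0,0,-0.5],[0.075,0.02,0],0.1],[[0,0,-0.5],[0.075,0.02,0],0.1],[[0,0,-0.5],[0.075,0.02,0],0.1],[[0,0,-0.5],[0.075,0.02,0],0.1],[[0,0,0],[0,0,0],0.1]]'

```text
clock: 17.65
tcp_pos: [0.5988, 0.0472, 0.1463]
orientation: [2.083, 2.306, 0.034]
ft_force: [-0.6, 0.3, -3.8]
gripper_width: 0.361
grip_force: 60.7
```

Call:
arm_command --motion '[[[-0.4,0,0],[0,0,-0.185],0.1],[[-0.4,0,0],[0,0,-0.185],0.1],[[-0.4,0,0],[0,0,-0.185],0.1],[[-0.4,0,0],[0,0,-0.185],0.1],[[-0.4,0,0],[0,0,-0.185],0.1],[[-0.4,0,0],[0,0,-0.185],0.1],[[-0.4,0,0],[0,0,-0.185],0.1],[[-0.4,0,0],[0,0,-0.185],0.1]]'

```text
clock: 18.65
tcp_pos: [0.6163, 0.0263, 0.1466]
orientation: [-0.032, 3.103, -0.016]
ft_force: [0.4, -0.3, -2.8]
gripper_width: 0.363
grip_force: 60.6
```

Run:
```python
from sim import *
s=sense();A=R.from_rotvec(s["orientation"]).as_matrix();print(s["clock"],s["tcp_pos"],s["q"].round(2),s["gripper_width"]);print(A.round(3))
print("fix",R.from_matrix(A.T@pose(1.57,0)).as_rotvec().round(3))
q=sim(s["q"],[((0,0,0),(-.17,0,0))]*5)
print(proj("side",s["tcp_pos"]))
```

```text
18.65 [0.6163431 0.0263264 0.1466325] [ 0.49  0.73 -1.01  1.9   0.81  0.94  0.68] 0.3634654491182752
[[-0.999 -0.02   0.039]
 [-0.021  1.    -0.01 ]
 [-0.039 -0.01  -0.999]]
fix [-0.01   0.039  0.021]
0 [ 0.63  0.78 -1.11  1.9   0.74  0.87  0.8 ] err 0.0 0.0 max dq 0.14 [0.617 0.028 0.147]
1 [ 0.76  0.87 -1.2   1.89  0.67  0.84  0.91] err 0.0 0.0 max dq 0.13 [0.617 0.028 0.147]
2 [ 0.85  0.95 -1.25  1.88  0.56  0.8   1.06] err 0.0 0.0 max dq 0.15 [0.617 0.028 0.147]
3 [ 0.91  1.02 -1.25  1.86  0.4   0.77  1.26] err 0.0 0.0 max dq 0.2 [0.617 0.028 0.147]
4 [ 0.96  1.1  -1.25  1.84  0.25  0.76  1.45] err 0.0 0.0 max dq 0.19 [0.617 0.028 0.147]
(np.float64(344.50769246568257), np.float64(157.4571625151774))
```

Call:
arm_command --motion '[[[0,0,0],[0,0.039,0.02],0.1],[[0,0,0],[-0.12,0,0],0.1],[[0,0,0],[-0.12,0,0],0.1],[[0,0,0],[-0.12,0,0],0.1],[[0,0,0],[-0.12,0,0],0.1],[[0,0,0],[-0.12,0,0],0.1],[[0,0,0],[-0.12,0,0],0.1],[[0,0,0],[-0.12,0,0],0.1]]'

```text
clock: 19.65
tcp_pos: [0.6171, 0.0258, 0.1463]
orientation: [0.011, 2.87, 1.268]
ft_force: [0.1, -0.6, -3.1]
gripper_width: 0.357
grip_force: 61.0
```

Run:
```python
from sim import *
s=sense();A=R.from_rotvec(s["orientation"]).as_matrix();print(s["clock"],s["tcp_pos"],s["q"].round(2),s["gripper_width"]);print(A.round(3))
print("fix",R.from_matrix(A.T@pose(1.57,.84)).as_rotvec().round(3))
print("world down 1cm in tool",(A.T@[0,0,-1]).round(3))
q=sim(s["q"],[(A.T@[0,0,-4.],(0,0,0))]*3)
f,_=grab("side","s7");u,v=np.int32(proj("side",s["tcp_pos"]));w,_=grab("wrist","w7")
cv2.imwrite("pics/c7.png",np.hstack([crop(f,u-40,v-45,80,100,5),cv2.resize(w,(400,250)) if 0 else np.vstack([cv2.resize(w,(400,250)),np.zeros((250,400,3),np.uint8)])]))
```

```text
19.65 [0.61710907 0.02582493 0.14632266] [ 0.96  1.12 -1.27  1.84  0.29  0.78  1.36] 0.35651027637087707
[[-1.     0.005  0.007]
 [ 0.008  0.673  0.739]
 [-0.001  0.739 -0.673]]
fix [-0.008  0.006 -0.004]
world down 1cm in tool [ 0.001 -0.739  0.673]
0 [ 0.94  1.16 -1.23  1.85  0.32  0.73  1.38] err 0.0 0.0 max dq 0.04 [0.618 0.029 0.108]
1 [ 0.93  1.2  -1.19  1.85  0.35  0.69  1.4 ] err 0.0 0.0 max dq 0.05 [0.618 0.029 0.068]
2 [ 0.92  1.25 -1.15  1.86  0.38  0.66  1.41] err 0.0 0.0 max dq 0.05 [0.618 0.029 0.028]
```

Call:
arm_command --motion '[[[0,-2.96,2.69],[0,0,0],0.1],[[0,-2.96,2.69],[0,0,0],0.1],[[0,-2.22,2.02],[0,0,0],0.1],[[0,-0.74,0.67],[0,0,0],0.1],[[0,0,0],[0,0,0],0.1]]'

```text
clock: 20.38
tcp_pos: [0.6174, 0.0256, 0.0275]
orientation: [0.01, 2.872, 1.264]
ft_force: [0.8, 0.5, -2.9]
gripper_width: 0.361
grip_force: 61.0
```

Call:
arm_command --motion '[[[0,-0.3,0.27],[0,0,0],0.1],[[0,0,0],[0,0,0],0.1]]'

```text
clock: 20.62
tcp_pos: [0.6175, 0.0248, 0.0237]
orientation: [0.01, 2.872, 1.263]
ft_force: [0.1, 0.3, -2.7]
gripper_width: 0.36
grip_force: 61.0
```

Call:
arm_command --motion '[[[0,-0.15,0.13],[0,0,0],0.1],[[0,0,0],[0,0,0],0.1]]'

```text
clock: 20.88
tcp_pos: [0.6172, 0.0248, 0.0211]
orientation: [0.011, 2.872, 1.264]
ft_force: [-0.7, -0.2, -3.3]
gripper_width: 0.358
grip_force: 61.1
```

Call:
arm_command --motion '[[[0,-0.15,0.13],[0,0,0],0.1],[[0,0,0],[0,0,0],0.1]]'

```text
clock: 21.12
tcp_pos: [0.6172, 0.0248, 0.0189]
orientation: [0.011, 2.872, 1.265]
ft_force: [0.5, -0.7, -2.4]
gripper_width: 0.36
grip_force: 61.1
```

Call:
arm_command --motion '[[[0,-0.15,0.13],[0,0,0],0.1],[[0,0,0],[0,0,0],0.1]]'

```text
clock: 21.38
tcp_pos: [0.6172, 0.0248, 0.0169]
orientation: [0.011, 2.872, 1.265]
ft_force: [-1.0, -0.3, -2.5]
gripper_width: 0.361
grip_force: 61.1
```

Call:
arm_command --motion '[[[0,-0.15,0.13],[0,0,0],0.1],[[0,0,0],[0,0,0],0.1]]'

```text
clock: 21.62
tcp_pos: [0.6174, 0.0249, 0.0162]
orientation: [0.011, 2.871, 1.265]
ft_force: [-2.3, -4.8, 5.5]
gripper_width: 0.361
grip_force: 61.2
```

Call:
arm_command --motion '[[[0,-0.1,0.09],[0,0,0],0.1],[[0,0,0],[0,0,0],0.1]]'

```text
clock: 21.88
tcp_pos: [0.6174, 0.0249, 0.0161]
orientation: [0.011, 2.871, 1.266]
ft_force: [-5.2, -7.5, 14.0]
gripper_width: 0.367
grip_force: 61.6
```

Call:
arm_command --motion '[[[0,0.15,-0.13],[0,0,0],0.1],[[0,0,0],[0,0,0],0.6],[[0,0,0],[0,0,0],0.6],[[0,0,-3],[0,0,0],0.65],[[0,0,-6],[0,0,0],0.7],[[0,0,-6],[0,0,0],1],[[0,0,0],[0,0,0],1],[[0,0,0],[0,0,0],1]]'

```text
clock: 22.88
tcp_pos: [0.616, -0.0855, 0.1167]
orientation: [0.011, 2.873, 1.264]
ft_force: [-0.9, 0.0, -0.7]
gripper_width: 1.002
grip_force: 0.0
```

Run:
```python
from sim import *
s=sense();print(s["clock"],s["tcp_pos"],s["q"].round(2))
f,_=grab("side","s8");g,_=grab("top","t8");w,_=grab("wrist","w8")
cv2.imwrite("pics/c8.png",np.vstack([np.hstack([crop(f,270,120,100,75,4),crop(g,280,130,100,75,4)]),cv2.resize(w,(480,300)) if 0 else np.hstack([cv2.resize(w,(480,300)),np.zeros((300,320,3),np.uint8)])]))
```

```text
22.875 [ 0.61595917 -0.08548419  0.11668511] [ 1.07  1.17 -1.24  1.73  0.29  0.94  1.5 ]
```

View pics/c8.png

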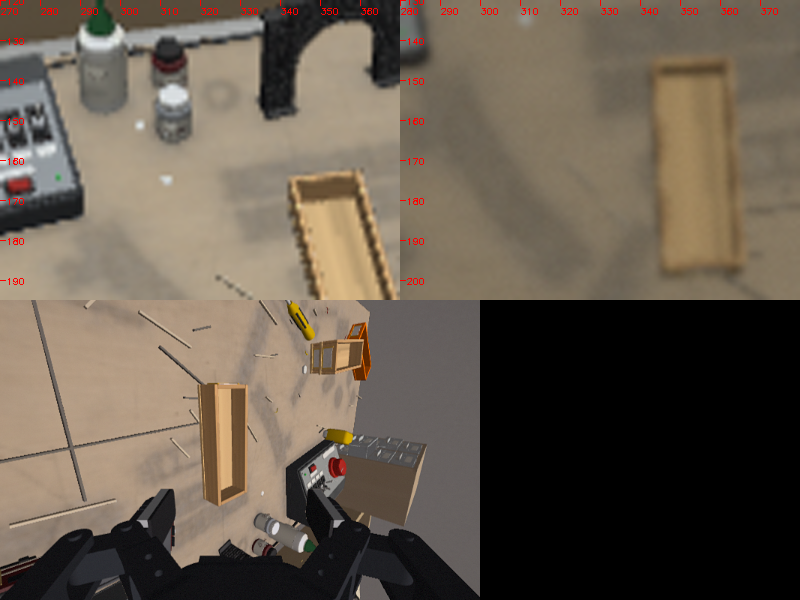

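Run:
```python
from sim import *
c=[(1,1),(1,-1),(-1,-1),(-1,1)]
o=[("top",None,p,k) for p,k in zip([(343.75,144.5),(363.2,144.2),(366.2,197.5),(345,198.3)],c)]+[("side",None,p,k) for p,k in zip([(342,165),(359.5,162.5)],c)]
p,e=fit(o,0,[.62,0,0],(.075,.028,.037));print(p,e)
s=sense();A=R.from_rotvec(s["orientation"]).as_matrix();yaw=p[2]+np.pi/2
B=pose(yaw,0);v=R.from_matrix(A.T@B).as_rotvec();print("untilt",v.round(3))
P=np.array([p[0],p[1],.13]);d=P-s["tcp_pos"];print("shift in tool now cm",(A.T@d*100).round(2))
n=8;q=sim(s["q"],[((0,0,0),v/5)]*5);d=P-fk(q)[0];sh=fk(q)[1].T@d*100;print("after",sh.round(2));q=sim(q,[(sh/3,(0,0,0))]*3+[((0,0,5.),(0,0,0))]*3,0);print(q.round(2),fk(q)[0])
```

```text
[ 0.61521119 -0.01180608 -0.01847374] 0.7447719807864814
untilt [ 0.83  -0.006  0.012]
shift in tool now cm [0.08 5.92 4.42]
0 [ 1.01  1.06 -1.18  1.77  0.36  0.89  1.42] err 0.0 0.0 max dq 0.11 [ 0.616 -0.082  0.117]
1 [ 0.93  0.95 -1.1   1.81  0.42  0.85  1.32] err 0.0 0.0 max dq 0.11 [ 0.616 -0.082  0.117]
2 [ 0.83  0.85 -1.02  1.84  0.5   0.83  1.21] err 0.0 0.0 max dq 0.11 [ 0.616 -0.082  0.117]
3 [ 0.71  0.77 -0.92  1.87  0.6   0.83  1.08] err 0.0 0.0 max dq 0.13 [ 0.616 -0.082  0.117]
4 [ 0.57  0.72 -0.83  1.89  0.7   0.85  0.93] err 0.0 0.0 max dq 0.15 [ 0.616 -0.082  0.117]
after [ 0.26  6.97 -1.25]
[ 0.35  0.87 -0.65  1.97  0.92  0.63  0.63] [ 0.61521128 -0.0118056  -0.01999943]
```

Call:
arm_command --motion '[[[0,0,0],[0.139,0,0.002],1],[[0,0,0],[0.139,0,0.002],1],[[0,0,0],[0.139,0,0.002],1],[[0,0,0],[0.139,0,0.002],1],[[0,0,0],[0.139,0,0.002],1],[[0,0,0],[0.135,0,0.002],1],[[0,3.5,-0.6],[0,0,0],1],[[0,3.5,-0.6],[0,0,0],1]]'

```text
clock: 24.02
tcp_pos: [0.6169, -0.0132, 0.1286]
orientation: [-0.024, -3.136, 0.001]
ft_force: [0.9, 0.3, 0.1]
gripper_width: 1.0
grip_force: 0.0
```

Call:
arm_command --motion '[[[0,0,0],[0,0,0],1],[[0,0,0],[0,0,0],1]]'

```text
clock: 24.28
tcp_pos: [0.6171, -0.0157, 0.1282]
orientation: [-0.027, -3.136, 0.002]
ft_force: [-0.2, -0.3, 0.2]
gripper_width: 1.0
grip_force: 0.0
```

Run:
```python
from sim import *
f,s=grab("wrist","w9");A=R.from_rotvec(s["orientation"]).as_matrix();print(s["clock"],s["tcp_pos"],s["q"].round(2))
go([.6152,-.0118,-.02],1.552,s)
g=cv2.GaussianBlur(cv2.cvtColor(f,cv2.COLOR_BGR2GRAY),(3,3),0).astype(int)
def P(x,y): return np.round(proj("wrist",[x,y,.037],s))
c,n=np.cos(-.0185),np.sin(-.0185)
for a,b in c and ((.075,.028),(.075,-.028),(-.075,-.028),(-.075,.028)): print(P(.6152+c*a-n*b,-.0118+n*a+c*b))
print("row155",g[150,260:390:2]);print("col318",g[60:150,318])
```

```text
24.275 [ 0.61708121 -0.0156692   0.12820811] [ 0.45  0.69 -0.81  1.89  0.66  0.86  0.86]
shift cm [ 0.11  0.4  14.82] turn [-0.001 -0.006  0.002]
[353. 271.]
[295. 271.]
[292. 108.]
[359. 108.]
row155 [147 148 146 145 144 144 147 147 148 147 147 147 145 146 148 167 146 140
 155 122  84 163 156 153 149 144 141 151 161 164 162 162 163 165 169 173
 170 167 164 164 163 162 162 162 156  69  81 151 153 114 127 127 125 125
 126 126 129 120 148 138 141 141 141 142 143]
col318 [144 144 144 144 144 145 146 146 146 146 146 147 147 147 148 147 147 147
 146 145 142 139 136 136 138 142 145 146 146 146 145 144 144 144 145 146
 145 145 144 144 143 143 143 142 142 142 142 142 143 152 169 169 151 141
 141 141 141 148 157 163 164 164 164 163 163 163 163 164 164 164 164 164
 164 164 164 164 164 164 164 163 164 164 164 163 163 163 164 164 164 164]
```

Call:
arm_command --motion '[[[-0.2,0.4,4],[0,-0.006,0],1],[[0,0,5],[0,0,0],1],[[0,0,3.5],[0,0,0],1],[[0,0,2.2],[0,0,0],1],[[0,0,0],[0,0,0],0.4],[[0,0,0],[0,0,0],0.4],[[0,0,0],[0,0,0],0.4],[[0,0,0],[0,0,0],0.4]]' --newtons 40

```text
clock: 25.32
tcp_pos: [0.6203, -0.0122, -0.017]
orientation: [0.029, 3.138, -0.001]
ft_force: [-0.9, -0.3, 3.0]
gripper_width: 0.65
grip_force: 44.2
```

Run:
```python
from sim import *
s=sense();A=R.from_rotvec(s["orientation"]).as_matrix();print(s["clock"],s["tcp_pos"],s["q"].round(2),s["gripper_width"],s["grip_force"],s["ft_force"]);print(A.round(3))
q=sim(s["q"],[((0,0,-5),(0,0,0))]*3,0);print(fk(q)[0])
q=sim(q,[((0,0,0),(0,0,.18))]*8);
v=R.from_matrix(fk(q)[1].T@pose(.1226,0)).as_rotvec();print(v);d=fk(q)[1].T@(np.array([.4837,.320,.125])-fk(q)[0])*100;print(d);q=sim(q,[(d/7,(0,0,0))]*7)
```

```text
25.325 [ 0.62027502 -0.01224128 -0.01704998] [ 0.33  0.86 -0.63  1.96  0.88  0.62  0.66] 0.6498847355057867 44.24230244709179 [-0.93571253 -0.3278475   2.97087169]
[[-1.     0.019  0.003]
 [ 0.019  1.    -0.001]
 [-0.003 -0.001 -1.   ]]
[ 0.6194967  -0.01099266  0.13314521]
0 [ 0.42  0.67 -0.76  1.89  0.62  0.83  0.7 ] err 0.0 0.0 max dq 0.15 [ 0.619 -0.011  0.133]
1 [ 0.39  0.66 -0.71  1.89  0.58  0.81  0.56] err 0.0 0.0 max dq 0.15 [ 0.619 -0.011  0.133]
2 [ 0.36  0.64 -0.66  1.89  0.55  0.79  0.41] err 0.0 0.0 max dq 0.15 [ 0.619 -0.011  0.133]
3 [ 0.33  0.63 -0.62  1.89  0.51  0.78  0.27] err 0.0 0.0 max dq 0.14 [ 0.619 -0.011  0.133]
4 [ 0.3   0.62 -0.57  1.89  0.47  0.76  0.12] err 0.0 0.0 max dq 0.14 [ 0.619 -0.011  0.133]
5 [ 0.27  0.61 -0.52  1.9   0.43  0.74 -0.02] err 0.0 0.0 max dq 0.14 [ 0.619 -0.011  0.133]
6 [ 0.24  0.6  -0.47  1.9   0.39  0.73 -0.16] err 0.0 0.0 max dq 0.14 [ 0.619 -0.011  0.133]
7 [ 0.21  0.59 -0.42  1.9   0.35  0.72 -0.3 ] err 0.0 0.0 max dq 0.14 [ 0.619 -0.011  0.133]
[ 0.00290561  0.00131547 -0.01050909]
[34.41156037 -9.79435767  0.74127251]
0 [ 0.13  0.57 -0.41  1.94  0.35  0.69 -0.39] err 0.0 0.0 max dq 0.09 [0.6   0.036 0.132]
1 [ 0.04  0.56 -0.41  1.98  0.35  0.67 -0.48] err 0.0 0.0 max dq 0.09 [0.581 0.084 0.131]
2 [-0.05  0.55 -0.4   2.    0.35  0.65 -0.57] err 0.0 0.0 max dq 0.09 [0.561 0.131 0.13 ]
3 [-0.14  0.55 -0.4   2.02  0.35  0.64 -0.65] err 0.0 0.0 max dq 0.09 [0.542 0.178 0.128]
4 [-0.23  0.55 -0.39  2.02  0.34  0.64 -0.74] err 0.0 0.0 max dq 0.09 [0.522 0.225 0.127]
5 [-0.33  0.55 -0.39  2.01  0.34  0.64 -0.83] err 0.0 0.0 max dq 0.09 [0.503 0.273 0.126]
6 [-0.42  0.56 -0.38  2.    0.34  0.65 -0.91] err 0.0 0.0 max dq 0.09 [0.484 0.32  0.125]
```

Call:
arm_command --motion '[[[0,0,-4],[0,0,0],0.4],[[0,0,-5.5],[0,0,0],0.4],[[0,0,-5.5],[0,0,0],0.4],[[0,0,0],[0,0,0.179],0.4],[[0,0,0],[0,0,0.179],0.4],[[0,0,0],[0,0,0.179],0.4],[[0,0,0],[0,0,0.179],0.4],[[0,0,0],[0,0,0.179],0.4]]'

```text
clock: 26.32
tcp_pos: [0.6193, -0.012, 0.1323]
orientation: [1.393, 2.814, 0.0]
ft_force: [0.1, 0.5, -2.2]
gripper_width: 0.648
grip_force: 44.5
```

Call:
arm_command --motion '[[[0,0,0],[0,0,0.179],0.4],[[0,0,0],[0,0,0.179],0.4],[[0,0,0],[0,0,0.179],0.4],[[4.84,-1.41,0],[0,0,0],0.4],[[4.84,-1.41,0],[0,0,0],0.4],[[4.84,-1.41,0],[0,0,0],0.4],[[4.84,-1.41,0],[0,0,0],0.4],[[4.84,-1.41,0],[0,0,0],0.4]]'

```text
clock: 27.32
tcp_pos: [0.5195, 0.2213, 0.1321]
orientation: [2.082, 2.35, 0.002]
ft_force: [0.9, 0.5, -2.3]
gripper_width: 0.648
grip_force: 44.4
```

Call:
arm_command --motion '[[[4.84,-1.41,0],[0,0,0],0.4],[[4.84,-1.41,0],[0,0,0],0.4],[[0,0,0],[0,0,0],0.4],[[0,0,0],[0,0,0],0.4]]'

```text
clock: 27.82
tcp_pos: [0.4807, 0.3121, 0.1316]
orientation: [2.081, 2.35, 0.0]
ft_force: [-0.1, -0.3, -3.8]
gripper_width: 0.648
grip_force: 44.4
```

Run:
```python
from sim import *
f,s=grab("wrist","w10");A=R.from_rotvec(s["orientation"]).as_matrix();print(s["clock"],s["tcp_pos"],s["gripper_width"]);print(A.round(4))
f3=cv2.imread("pics/w3.png")
for n,im in(("w3",f3),("w10",f)):
    g=cv2.cvtColor(im,cv2.COLOR_BGR2GRAY).astype(int)
    print(n,"col 335",g[90:130,330:340].mean(1).round().astype(int));print("col 300",g[90:130,296:306].mean(1).round().astype(int))
    print("row 150",g[145:155,235:300].mean(0).round().astype(int));print(g[145:155,340:400].mean(0).round().astype(int))
go([.4836,.3151,.1],.1226,s)
```

```text
27.825 [0.48065706 0.31213354 0.13163533] 0.64822255838451
[[-0.1208  0.9927  0.0018]
 [ 0.9927  0.1208 -0.0014]
 [-0.0016  0.0016 -1.    ]]
w3 col 335 [163 163 164 163 163 164 163 164 164 163 164 163 161 183 185 141 132 142
 142 140 138 138 139 140 140 141 137 134 116 118 156 168 167 167 167 167
 168 167 167 167]
col 300 [143 143 143 144 144 144 143 144 144 144 144 143 143 167 200 168 110 142
 139 139 139 139 139 139 140 141 138 134 131 116 132 161 160 159 159 158
 158 158 158 158]
row 150 [139 138 140 141 142 142 142 141 131 142 140 144 148 148 151 153 154 155
 150 141 133  92  51  49  50  49  51  52  50  51  52  50  53  93 166 160
 158 157 156 156 155 153 153 153 152 151 151 151 149 148 146 145 143 142
 142 140 139 137 139 142 145 148 150 153 156]
[164 164 163 163 163 163 162 162 162 162 162 161 161 160 161 160 160 159
 160 159 160 160 159 161 160 160 160 160 162 161  61  58  58  56  56  56
  55  56  55  51  53 102 144 139 144 147 148 150 152 154 154 153 142 135
 102 115 116 115 116 116]
w10 col 335 [159 160 160 158 177 173 140 152 155 154 152 151 151 152 152 153 152 149
 147 130  79 129 187 183 183 182 182 182 182 182 182 182 182 182 182 182
 182 182 182 182]
col 300 [150 151 151 149 160 182 163 134 152 151 152 151 151 152 152 154 153 150
 147 140 100 100 160 174 172 172 172 172 172 172 172 172 171 171 172 172
 172 171 172 172]
row 150 [136 136 136 138 138 140 142 144 146 148 135 152 156 161 163 164 166 168
 170 165 156 149 109  60  54  56  56  57  57  57  58  56  56  61 113 180
 174 172 171 170 170 168 168 166 166 165 164 164 163 162 160 160 158 156
 155 153 152 151 150 152 156 159 161 164 167]
[179 178 178 178 178 178 177 176 177 176 176 176 175 176 176 175 175 174
 175 175 174 175 173 175 175 175 174 175 177 176  95  60  64  62  62  62
  60  62  61  58  57  99 152 152 155 159 162 164 165 167 169 168 157 153
 112 132 131 131 130 131]
shift cm [0.26 0.32 3.16] turn [ 0.002  0.002 -0.001]
```

Run:
```python
from sim import *
s=sense();A=R.from_rotvec(s["orientation"]).as_matrix()
s3=dict(tcp_pos=np.array([.48575,.28968,.07201]),orientation=np.array([2.085,2.349,-.001]));A3=R.from_rotvec(s3["orientation"]).as_matrix()
r=[]
for st,B,off,rows in((s3,A3,.018,(118.6,119.2)),(s,A,.017,(110.1,110.5))):
    for c,w in zip((335,300),rows):
        X=onz("wrist",(c,w),st["tcp_pos"][2]+off+.037,st);r.append((X-st["tcp_pos"])@B[:,0]);print(r[-1])
dl=(r[2]+r[3]-r[0]-r[1])/2;print("extra",dl)
u=np.array([-.1223,.9925]);f=np.array([.4868,.2893])+(.030-dl)*u;print("final tcp",f)
h=f-.004*u;go([*h,.06],.1226,s)
```

```text
0.07025937813754064
0.07004266633812652
0.07316192813124033
0.07301458464024882
extra 0.002937234147910986
final tcp [0.48349022 0.3161598 ]
shift cm [0.06 0.28 7.16] turn [ 0.002  0.002 -0.003]
```

Call:
arm_command --motion '[[[0.05,0.28,2],[0.002,0.002,0],0.4],[[0,0,3],[0,0,0],0.4],[[0,0,2.2],[0,0,0],0.4],[[0,0,0],[0,0,0],0.4],[[0,0,0.8],[0,0,0],0.4],[[0,0,0],[0,0,0],0.4]]'

```text
clock: 28.62
tcp_pos: [0.4837, 0.3133, 0.0515]
orientation: [-2.083, -2.35, -0.001]
ft_force: [-0.4, 0.7, -2.9]
gripper_width: 0.648
grip_force: 44.4
```

Call:
arm_command --motion '[[[0,0,0.15],[0,0,0],0.4],[[0,0,0],[0,0,0],0.4]]'

```text
clock: 28.88
tcp_pos: [0.4837, 0.3136, 0.0504]
orientation: [-2.083, -2.35, -0.002]
ft_force: [-0.4, -1.1, -2.9]
gripper_width: 0.646
grip_force: 44.4
```

Call:
arm_command --motion '[[[0,0,0.1],[0,0,0],0.4],[[0,0,0],[0,0,0],0.4]]'

```text
clock: 29.12
tcp_pos: [0.4835, 0.3135, 0.0491]
orientation: [-2.083, -2.35, -0.001]
ft_force: [0.1, -0.6, -3.0]
gripper_width: 0.645
grip_force: 44.4
```

Call:
arm_command --motion '[[[0,0,0.1],[0,0,0],0.4],[[0,0,0],[0,0,0],0.4]]'

```text
clock: 29.38
tcp_pos: [0.4835, 0.3135, 0.048]
orientation: [-2.083, -2.35, -0.001]
ft_force: [0.6, -0.3, -2.4]
gripper_width: 0.648
grip_force: 44.4
```

Call:
arm_command --motion '[[[0,0,0.1],[0,0,0],0.4],[[0,0,0],[0,0,0],0.4]]'

```text
clock: 29.62
tcp_pos: [0.4835, 0.3135, 0.047]
orientation: [-2.083, -2.35, -0.001]
ft_force: [-0.3, 0.5, -1.6]
gripper_width: 0.646
grip_force: 44.6
```

```bash
cat > av.py <<'E'
from h import *
F=[];P=[];w=None
for i in range(6):
    viewer.grab_frame("top");s=sense();F.append(s["ft_force"]);P.append(s["tcp_pos"])
A=R.from_rotvec(s["orientation"]).as_matrix();F=np.array(F)
print(round(s["clock"],2),"F tool-x %.2f±%.2f Fz %.2f"%((F@A[:,0]).mean(),(F@A[:,0]).std()/6**.5,F[:,2].mean()),np.mean(P,0).round(4))
E
python3 av.py
```

```text
29.93 F tool-x -0.04±0.32 Fz -2.10 [0.4835 0.3135 0.0471]
```

Call:
arm_command --motion '[[[0.15,0,0],[0,0,0],0.4],[[0,0,0],[0,0,0],0.4],[[0,0,0],[0,0,0],0.4]]'

```text
clock: 30.3
tcp_pos: [0.4833, 0.3152, 0.0471]
orientation: [-2.083, -2.35, -0.001]
ft_force: [-0.9, 0.9, -1.8]
gripper_width: 0.653
grip_force: 44.6
```

```bash
python3 av.py
```

```text
30.6 F tool-x 0.31±0.25 Fz -1.79 [0.4833 0.3151 0.0471]
```

Call:
arm_command --motion '[[[0.05,0,0],[0,0,0],0.4],[[0,0,0],[0,0,0],0.4]]'

```text
clock: 30.85
tcp_pos: [0.4833, 0.3153, 0.047]
orientation: [-2.083, -2.35, -0.0]
ft_force: [0.7, -0.9, -2.4]
gripper_width: 0.649
grip_force: 44.6
```

```bash
python3 av.py
```

```text
31.15 F tool-x -0.97±0.20 Fz -2.36 [0.4833 0.3154 0.047 ]
```

Call:
arm_command --motion '[[[0.05,0,0],[0,0,0],0.4],[[0,0,0],[0,0,0],0.4]]'

```text
clock: 31.4
tcp_pos: [0.4832, 0.3159, 0.047]
orientation: [-2.083, -2.35, -0.001]
ft_force: [0.8, -1.4, -0.8]
gripper_width: 0.652
grip_force: 44.6
```

```bash
python3 av.py
```

```text
31.7 F tool-x -0.76±0.25 Fz -1.86 [0.4832 0.3159 0.047 ]
```

Call:
arm_command --motion '[[[0.05,0,0],[0,0,0],0.4],[[0,0,0],[0,0,0],0.4]]'

```text
clock: 31.95
tcp_pos: [0.4832, 0.3161, 0.047]
orientation: [-2.083, -2.35, 0.0]
ft_force: [0.4, -2.4, -1.6]
gripper_width: 0.651
grip_force: 44.6
```

```bash
python3 av.py
```

```text
32.25 F tool-x -2.51±0.11 Fz -1.84 [0.4831 0.3163 0.047 ]
```

Call:
arm_command --motion '[[[-0.03,0,0],[0,0,0],0.4],[[0,0,0],[0,0,0],1],[[0,0,0],[0,0,0],1],[[0,0,0],[0,0,0],1],[[0,0,-2],[0,0,0],1],[[0,0,-4],[0,0,0],1],[[0,0,-4],[0,0,0],1],[[0,0,0],[0,0,0],1]]'

```text
clock: 33.25
tcp_pos: [0.4846, 0.3173, 0.15]
orientation: [2.084, 2.351, 0.009]
ft_force: [-0.9, 1.1, 0.1]
gripper_width: 0.998
grip_force: 0.0
```

Run:
```python
from h import *
f,s=grab("wrist","w11");g=cv2.cvtColor(f,cv2.COLOR_BGR2GRAY).astype(int);print(s["clock"],s["tcp_pos"])
c,n=np.cos(.1226),np.sin(.1226)
for nm,z,ctr in(("top",.101,None),("base",.037,None)):
    for sy in(.07,.075):
        print(nm,sy,[np.round(proj("wrist",[.4837+c*sx-n*sy,.318+n*sx+c*sy,z],s),1).tolist() for sx in(-.015,.015)])
for cc in(300,335):print(cc,g[60:140,cc-3:cc+4].mean(1).round().astype(int))
r=g[155:165].mean(0).round().astype(int);print(r[250:390])
for q in range(3):
    pass
h,_=grab("side","s11");t,_=grab("top","t11")
```

```text
33.25 [0.48460945 0.31729551 0.15003492]
top 0.07 [[296.2, 116.3], [339.5, 116.2]]
top 0.075 [[296.0, 108.7], [339.6, 108.7]]
base 0.07 [[301.5, 116.3], [334.8, 116.2]]
base 0.075 [[301.4, 110.5], [334.9, 110.4]]
300 [152 153 153 152 154 155 154 153 152 152 152 151 152 152 151 151 152 152
 152 152 153 152 152 151 150 151 150 150 150 151 151 151 151 152 152 151
 151 151 152 152 152 151 152 151 151 167 160 144 158 150 150 153 151 145
 133 139 155 155 153 154 154 154 154 154 154 154 154 154 154 154 155 153
 154 154 154 155 154 153 155 154]
335 [160 160 160 160 159 159 159 160 160 160 160 160 160 159 160 160 158 159
 158 159 159 158 158 157 158 158 158 158 158 158 158 159 159 159 159 160
 159 159 159 158 157 156 156 154 152 170 167 141 153 151 150 152 151 123
 137 178 175 174 175 175 174 174 175 174 174 175 175 174 174 175 174 174
 174 174 175 175 175 175 175 174]
[151 151 152 153 153 153 153 155 155 155 154 153 153 152 152 153 154 155
 155 155 156 156 156 157 157 157 157 158 157 122 155 161 164 166 168 153
  46  53  56  97 180 172 168 167 166 165 163 163 160 157 156 153 150 151
 156 161 167 172 175 175 175 174 173 173 174 174 175 174 175 177 178 180
 181 184 183 182 182 180 178 177 178 177 176 175 175 175 174 174 174 174
 173 173 174 174 175 175 118  58  56  70 167 159 162 165 169 153 102 146
 142 139 137 135 132 128 126 126 125 125 124 124 126 128 129 129 130 131
 130 130 131 132 133 133 134 133 133 133 132 132 130 131]
```

Run:
```python
from h import *
s3=dict(tcp_pos=np.array([.48575,.28968,.07201]),orientation=np.array([2.085,2.349,-.001]))
g=cv2.cvtColor(cv2.imread("pics/w3.png"),cv2.COLOR_BGR2GRAY).astype(int)
for c in(300,335):print(g[55:82,c-3:c+4].mean(1).round().astype(int))
u=np.array([-.1223,.9925,0]);s=sense()
s4=dict(tcp_pos=np.array([.48829,.28867,.13705]),orientation=np.array([2.084,2.348,.009]))
g4=cv2.cvtColor(cv2.imread("pics/w4.png"),cv2.COLOR_BGR2GRAY).astype(int)
for c in(300,335):print("w4",g4[105:125,c-3:c+4].mean(1).round().astype(int))
for nm,st,row,z in(("base w3 67",s3,67.5,.037),("base 68.5",s3,68.5,.037),("mid w4 116",s4,116,.069),("mid 117",s4,117,.069),("top now 113",s,113,.101),("top 113.5",s,113.5,.101)):
    print(nm,[round(float(onz("wrist",(c,row),z,st)@u)*1e3,2) for c in(300,335)])
```

```text
[141 142 142 143 126 129 149 137 138 139 140 138 136 108  47  50  51  51
  65 116 146 143 143 143 143 143 143]
[145 145 145 145 136 132 141 139 138 139 140 137 126  89  43  51  50  47
 100 151 164 162 163 163 163 163 162]
w4 [158 159 156 171 169 143 150 150 151 152 153 137 133 156 155 154 155 155
 155 154]
w4 [173 173 165 180 184 150 150 148 151 150 136 150 175 173 173 173 173 173
 173 173]
base w3 67 [327.77, 327.71]
base 68.5 [327.2, 327.14]
mid w4 116 [297.7, 297.63]
mid 117 [296.98, 296.91]
top now 113 [327.05, 327.02]
top 113.5 [326.73, 326.69]
```

Call:
arm_command --motion '[[[0,0,-4],[0,0,0],1],[[0,0,-4],[0,0,0],1],[[0,0,0],[0,0,0],1],[[0,0,0],[0,0,0],1]]'

```text
clock: 33.9
tcp_pos: [0.4828, 0.3154, 0.2257]
orientation: [-2.083, -2.35, 0.002]
ft_force: [-0.0, 0.8, -0.2]
gripper_width: 0.998
grip_force: 0.0
```

```bash
python3 -c "
from rig import arm
print(arm.job_done())"
```

```text
the job is handed in; nothing more can be done
None
```

The three trays are stacked in alternating steps and the job is handed in at about 34 s: the flat tray is stepped 30 mm to the right on the screwed-down one, and the stand's tray is stepped back, so it ends within about 0.5 mm of right above it by the wrist camera; the verdict was not shown.

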